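# Sort the left-hand and right-hand brackets of the vein practice models

## Task

Tidy up after the blood-draw class: put the left-hand clamp bracket into the grey tray on the robot's left and the right-hand one into the grey tray on the robot's right, each lying flat on its base on the tray floor with its rib up. A bracket is left-hand if, seen from above and looking along its leg towards the end with the foot, the foot turns off to the left; right-hand is the mirror image. The straight bracket without a foot is neither hand and need not be moved.

Things in the scene. Friction and masses are not known exactly. Their poses are not given: they have to be found in the camera images.
- bracket_left: Left-hand aluminium bracket, 90 g, sizes in mm. Flat leg 80 x 22 x 5; on its centre line a rib 66 long, 10 thick, its top 40 above the underside (pinch it across). At one end a flat foot 22 wide, 5 thick sticks out to the left (looking along the leg to that end), reaching 56 from the centre line. Origin: centre of the leg's underside; +x to the foot end (rib x -36 to 30), foot on the +y side, z up.
- bracket_right: Right-hand aluminium bracket, 90 g, sizes in mm. Flat leg 80 x 22 x 5; on its centre line a rib 66 long, 10 thick, its top 40 above the underside (pinch it across). At one end a flat foot 22 wide, 5 thick sticks out to the right (looking along the leg to that end), reaching 56 from the centre line. Origin: centre of the leg's underside; +x to the foot end (rib x -36 to 30), foot on the -y side, z up.
- tray_left: Open grey plastic tray on the robot's left (+y side), fixed, 190 x 150 outside, 40 high, walls and floor 5 thick (mm). Origin: centre of its underside; x along its 190 side, y along its 150 side, z up. The floor is empty.
- tray_right: Open grey plastic tray on the robot's right (-y side), fixed, 190 x 150 outside, 40 high, walls and floor 5 thick (mm). Origin: centre of its underside; x along its 190 side, y along its 150 side, z up. The floor is empty.
Not all that is in view belongs to the job. What is shaped like the bracket_right but pink is not meant.

How it is judged:
At the end, for the whole second after the job is handed in: Left-hand bracket's origin in the left tray, right-hand one's in the right tray (within 90 mm of the tray centre along it, 70 mm across), each flat on the tray floor (underside under 12 mm above the tray's underside, rib up within 10 degrees) and at rest (below 20 mm/s) (x of bracket_left in the frame of tray_left between -0.09 and 0.09 m and y of bracket_left in the frame of tray_left between -0.07 and 0.07 m and z of bracket_left in the frame of tray_left below 0.012 m and angle between each of bracket_left, bracket_right's own z axis and vertical below 0.17 rad and linear speed of each of bracket_left, bracket_right below 0.02 m/s and x of bracket_right in the frame of tray_right between -0.09 and 0.09 m and y of bracket_right in the frame of tray_right between -0.07 and 0.07 m and z of bracket_right in the frame of tray_right below 0.012 m); the robot touches nothing.
It also fails if it takes over 56 s, if anything falls off the work surface, if the arm or the gripper's body presses on something with over 40 N, if the wrist force passes 120 N, or if a joint passes its speed limit or range.

## Robot

A 7-joint arm with a two-finger parallel gripper is mounted at the origin on the work surface. World frame = base frame: x ahead of the robot, y to its left, z up, the work surface at z = 0. Lengths are in m, angles in rad, forces in N, time in s.
With the tool pointing down it reaches from about 0.4 to 0.85 m from the base axis. Payload 10.4 kg.
Tool frame: the origin (TCP) lies midway between the tips of the shut fingers; the grasp point (between the pads) lies 19 mm behind it (grip_point_offset is the distance from the TCP to the grasp point, in m); y points along the fingers, z is the direction in which the jaws open and shut, and the axes are right-handed (so a half turn about y gives the same grasp; the last joint's range is limited). The gripper opens to 85 mm and grips with 20 to 120 N. Pads are 22 mm wide; open, the fingers measure 114 mm over their backs; the gripper's body (76 mm by 85 mm) begins 54 mm behind the grasp point. The pads swing forward as they close: fully open they stand 13 mm farther back than shut.
Start: joints at [-1.316, 0.332, -0.065, 1.46, 0.022, 1.35, -0.088], TCP at [0.171, 0.601, 0.231] pointing down, gripper open.
Joint ranges: [-2.6, 2.6], [-0.5, 2.12], [-1.47, 1.34], [0.16, 2.42], [-1.27, 4.41], [0.06, 2.06], [-2.6, 2.6]. Speed limits (rad/s): [2.22, 2.22, 2.79, 2.79, 3.14, 3.14, 3.14].

## Interface

Orientations are given as a unit quaternion [x, y, z, w].
In Python, from workcell import * gives the robot as it stands.
- The arm moves only by the tool send_rows, never from a script. Its argument "motion" is a list of rows, each a list of 7 numbers: the opening in per cent of the stroke, from 0 (shut) to 100 (fully open), then the shift along the tool's x, y, z in m, then the turn, a rotation vector about the tool's x, y, z in rad. In form: [[claw, tx, ty, tz, ax, ay, az], ...]. A call has 1 to 10 rows; each row is the pose to reach, as a shift and turn from the pose commanded when the call began, along the tool's axes at that moment; what a row does not reach only later rows make up. A row lasts 1/12 s, in which the tool goes at most 41.7 mm and 7.16 degrees, less where a joint would pass 70% of its speed; a pose out of reach is approached as far as the arm can. A call with a gripper value outside its range is refused whole. The fingers move at their own pace and stop on an object; "squeeze" is the grip in N (left out, the last holds). Time passes only in rows, so rows that repeat a pose let the fingers close. It gives the time, the measured TCP pose, the force and the opening at its end, in the units of the state.
- get_obs(): the state, without advancing time (a new reading comes with each control period).
- camera(name): name is "scene" or "top" or "wrist"; returns a dict with "pixels" (400x640x3 uint8, red, green, blue), "range_z" (400x640 float32, m along the optical axis (not along the pixel's ray), 0 where there is no reading), "fovy" (degrees; the focal length in pixels is half the picture's height over the tangent of half this angle, whatever the lens; pixels are square), "cx", "cy" (the principal point, pixels), "view" (4x4, takes a point from world to camera coordinates); the wrist camera has in their place "T_tool_cam" (4x4, takes a point from camera to tool coordinates, whose origin is the TCP and whose axes are the tool frame's). Camera axes: x right, y down, z forward; pixel columns grow to the right and rows downward; lengths in m; the calibration is good to about 2 mm. A picture is of the moment at which its call begins: read the wrist's pose just before it.
- hand_in(): hands the job in, once; it reports no verdict.
The state is a dict: "clock": time; "joint_pos": joint angles; "joint_velocities": joint speeds; "tau": joint torques, N m; "position": TCP position; "ee_rot": TCP orientation; "ft_force": force on the tool from outside, world axes, zero at the start; "torque": the same for the moment, N m; "grip_width": opening from 0.0 (shut) to 1.0 (fully open).
Only numpy, scipy, OpenCV 4.12 (cv2) and the standard library are available. Lean on these libraries where they do the work, as an engineer would, in place of code of your own. Each camera call takes 0.05 s, during which the arm holds its last target.

## Working session

There is one attempt and no reset: what is moved stays moved. The work goes in short steps, Python scripts to look and compute and a tool call to move; the robot and the scene stay as the last step left them, time stands still between calls to the robot, and variables do not carry over. Pictures are saved under pics/ and viewed, and the job is handed in when it is done.

Besides the shell and the picture viewer there is one more tool, called after "Call:" as name(argument=value, ...) on one line, values as JSON. send_rows: Moves the arm, as the interface text tells. Its arguments: {"type":"object","properties":{"motion":{"type":"array"},"squeeze":{"type":"number"}},"required":["motion"]}

```bash
mkdir -p pics; ls; python3 - <<'E'
from workcell import *
import cv2,numpy as np
o=get_obs();print({k:np.round(v,3).tolist() for k,v in o.items()})
for n in("scene","top"):
    c=camera(n);cv2.imwrite(f"pics/{n}0.png",c["pixels"][:,:,::-1]);print(n,c["fovy"],c["cx"],c["cy"],np.round(c["view"],3).tolist(),c["range_z"].min(),c["range_z"].max())
    np.savez(f"{n}0.npz",**c)
E
```

```text
pics
{'clock': 0.0, 'joint_pos': [-1.316, 0.333, -0.065, 1.461, 0.022, 1.35, -0.088], 'joint_velocities': [-0.001, 0.0, -0.0, 0.0, 0.001, -0.002, 0.001], 'tau': [0.0, -62.546, 0.049, -39.158, 0.016, 0.01, -0.0], 'position': [0.171, 0.601, 0.231], 'ee_rot': [0.701, -0.098, 0.098, -0.7], 'ft_force': [-0.359, -0.048, 0.509], 'torque': [0.02, 0.003, 0.038], 'grip_width': 0.998}
scene 56.43399696000552 318.1174112932207 197.23364981497227 [[-0.899, 0.437, 0.015, 0.46], [0.312, 0.666, -0.677, -0.127], [-0.306, -0.605, -0.735, 1.055], [0.0, 0.0, 0.0, 1.0]] 0.0 3.3296473
top 44.30521070314427 311.11658399147075 197.4417791136581 [[0.029, -0.999, -0.018, -0.003], [-0.983, -0.025, -0.182, 0.493], [0.182, 0.023, -0.983, 1.16], [0.0, 0.0, 0.0, 1.0]] 0.0 2.2191424
```

View pics/scene0.png

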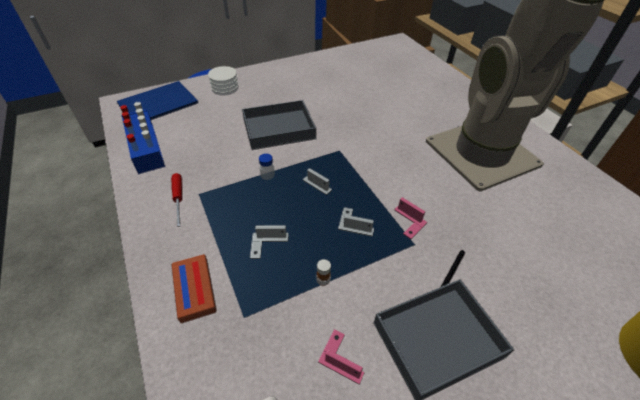

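View pics/top0.png

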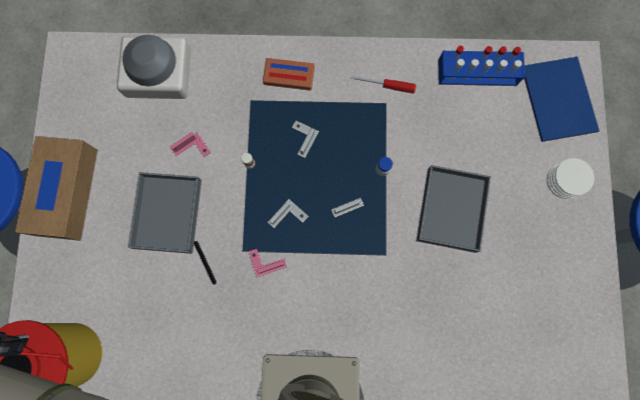

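```bash
cat > h.py <<'E'
import numpy as np,cv2
def K(c):
    f=200/np.tan(np.radians(float(c["fovy"]))/2);return f,float(c["cx"]),float(c["cy"])
def ray(c,u,v,z):
    f,cx,cy=K(c);V=np.linalg.inv(c["view"])
    d=V[:3,:3]@np.array([(u-cx)/f,(v-cy)/f,1]);o=V[:3,3];return o+d*(z-o[2])/d[2]
E
python3 - <<'E'
from h import *
c=np.load("top0.npz");p=c["pixels"][:,:,::-1]
cv2.imwrite("pics/crop0.png",cv2.resize(p[90:270,230:400],None,fx=4,fy=4,interpolation=2)[:600])
s=np.load("scene0.npz")["pixels"][:,:,::-1]
cv2.imwrite("pics/crop1.png",cv2.resize(s[150:270,220:420],None,fx=4,fy=4,interpolation=2))
cv2.imwrite("pics/crop0.png",cv2.resize(p[110:240,240:390],None,fx=4.6,fy=4.6,interpolation=2))
E
```

```text
(no output)
```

View pics/crop0.png

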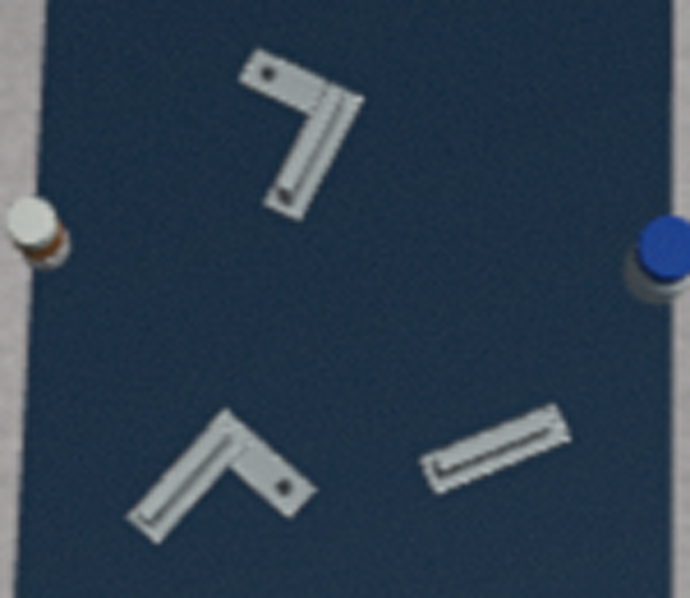

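View pics/crop1.png

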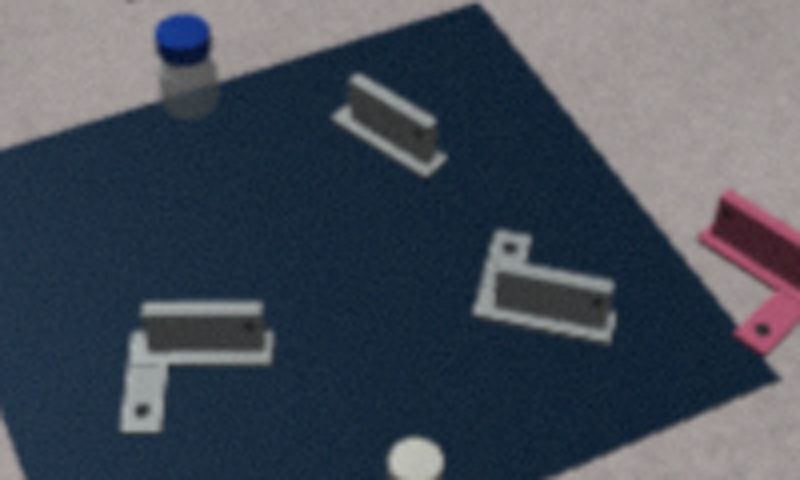

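```bash
cat >> h.py <<'E'
def cloud(c):
    f,cx,cy=K(c);V=np.linalg.inv(c["view"]);Z=c["range_z"]
    v,u=np.mgrid[:400,:640];P=np.stack([(u-cx)/f*Z,(v-cy)/f*Z,Z],-1)
    W=P@V[:3,:3].T+V[:3,3];W[Z==0]=np.nan;return W
E
python3 - <<'E'
from h import *
for n in("top","scene"):
    c=dict(np.load(n+"0.npz"));W=cloud(c);hsv=cv2.cvtColor(c["pixels"],cv2.COLOR_RGB2HSV)
    if n=="top": roi=np.s_[110:235,258:372]; 
    else: roi=np.s_[165:262,245:380]
    m=np.zeros((400,640),np.uint8);m[roi]=(hsv[roi][...,1]<90)*255
    k,l,st,_=cv2.connectedComponentsWithStats(m)
    for i in range(1,k):
        if st[i,4]<60: continue
        P=W[l==i];P=P[~np.isnan(P[:,0])]
        print(n,st[i],"z pct",np.round(np.percentile(P[:,2],[2,10,25,50,75,90,98]),3),"med",P.mean(0).round(3))
        T=P[(P[:,2]>.033)&(P[:,2]<.047)]
        if len(T)>5:
            mu=T.mean(0);_,s,vt=np.linalg.svd(T[:,:2]-mu[:2]);t=(T[:,:2]-mu[:2])@vt[0]
            print("  rib",len(T),mu.round(4),"dir",vt[0].round(3),np.degrees(np.arctan2(vt[0][1],vt[0][0])),"ext",t.min(),t.max())
    # trays
    for r in ([np.s_[165:260,120:210],np.s_[160:260,410:500]] if n=="top" else []):
        Q=W[r].reshape(-1,3);Q=Q[~np.isnan(Q[:,0])];R=Q[(Q[:,2]>.03)&(Q[:,2]<.05)]
        print("tray",cv2.minAreaRect(R[:,:2].astype(np.float32)),len(R),"floor",np.median(Q[Q[:,2]>0.0,2]))
    print("mat z",np.nanmedian(W[150:200,340:370][...,2]) if n=="top" else "")
E
```

```text
top [292 120  28  38 471] z pct [-0.004 -0.001  0.002  0.005  0.029  0.039  0.041] med [0.657 0.031 0.013]
  rib 109 [0.6415 0.0249 0.0386] dir [-0.905  0.426] 154.7639213030792 ext -0.03350691488809063 0.03260650784796963
top [331 197  34  21 331] z pct [-0.003 -0.001  0.002  0.006  0.037  0.039  0.041] med [ 0.476 -0.08   0.016]
  rib 110 [ 0.476  -0.0782  0.0382] dir [-0.413  0.911] 114.39443586682464 ext -0.03281569873332141 0.031165340821646025
top [267 199  42  30 515] z pct [-0.004 -0.001  0.002  0.005  0.026  0.038  0.042] med [0.457 0.07  0.012]
  rib 113 [0.4562 0.0868 0.0382] dir [-0.768  0.641] 140.15251257605604 ext -0.03186691057327994 0.03272956741196994
tray ((0.44990435242652893, 0.37362194061279297), (0.1522134691476822, 0.19060871005058289), 87.01896667480469) 722 floor 0.004504460157708667
tray ((0.4789907932281494, -0.342956006526947), (0.15175262093544006, 0.191605344414711), 80.32356262207031) 701 floor 0.003978627287248848
mat z -0.000670719569322964
scene [245 165  48  15 453] z pct [-0.003 -0.002 -0.001  0.     0.022  0.035  0.044] med [ 0.588 -0.179  0.01 ]
[... 225 characters left out ...]
 -0.001]
scene [302 168  30  27 424] z pct [-0.001  0.001  0.004  0.016  0.032  0.039  0.041] med [ 0.478 -0.076  0.018]
  rib 100 [ 0.4762 -0.0736  0.0381] dir [-0.398  0.917] 113.46787791369893 ext -0.033721716318910605 0.03156800742163648
scene [338 207  37  30 663] z pct [-0.001  0.002  0.004  0.01   0.031  0.039  0.041] med [0.458 0.081 0.016]
  rib 143 [0.4566 0.0911 0.0383] dir [-0.765  0.645] 139.87135866241812 ext -0.03268647815361821 0.03272779644581318
scene [249 225  40  34 783] z pct [-0.001  0.001  0.004  0.006  0.027  0.039  0.04 ] med [0.655 0.032 0.015]
  rib 149 [0.6428 0.029  0.0381] dir [-0.905  0.425] 154.87097903139733 ext -0.03156405853767751 0.032208723433515704
mat z
```

```bash
cat >> h.py <<'E'
from scipy.spatial.transform import Rotation as Ro
def delta(o,p,jaw,ref=None):
    "shift and turn in tool axes to TCP p, tool y down, tool z along horizontal angle jaw (deg, mod 180)"
    R=Ro.from_quat(o["ee_rot"]).as_matrix();best=None
    for a in (jaw,jaw+180):
        a=np.radians(a);z=np.array([np.cos(a),np.sin(a),0]);y=np.array([0,0,-1.]);x=np.cross(y,z)
        T=np.stack([x,y,z],1);rv=Ro.from_matrix(R.T@T).as_rotvec()
        if best is None or np.linalg.norm(rv)<np.linalg.norm(best): best=rv
    return np.r_[R.T@(np.array(p)-o["position"]),best].round(4),R
E
python3 - <<'E'
from h import *
from workcell import *
o=get_obs();d,R=delta(o,[.642,.027,.16],-25.2+90);print(R.round(3),d)
d,R=delta(o,[.642,.027,.22],-25.2+90);print(d)
E
```

```text
[[ 0.962 -0.     0.274]
 [-0.274 -0.001  0.962]
 [ 0.    -1.    -0.001]] [ 6.100e-01  7.110e-02 -4.226e-01  1.200e-03  1.620e-01  2.000e-04]
[ 6.100e-01  1.110e-02 -4.227e-01  1.200e-03  1.620e-01  2.000e-04]
```

Call:
send_rows(motion=[[60, 0.3, 0.035, -0.21, 0, 0.08, 0], [60, 0.3, 0.035, -0.21, 0, 0.08, 0], [60, 0.3, 0.035, -0.21, 0, 0.08, 0], [60, 0.3, 0.035, -0.21, 0, 0.08, 0], [60, 0.3, 0.035, -0.21, 0, 0.08, 0], [60, 0.3, 0.035, -0.21, 0, 0.08, 0], [60, 0.3, 0.035, -0.21, 0, 0.08, 0], [60, 0.3, 0.035, -0.21, 0, 0.08, 0], [60, 0.3, 0.035, -0.21, 0, 0.08, 0], [60, 0.3, 0.035, -0.21, 0, 0.08, 0]], squeeze=50)

```text
clock: 0.93
position: [0.4068, 0.3099, 0.1956]
ee_rot: [0.696, -0.129, 0.13, -0.694]
ft_force: [0.5, -0.8, -0.4]
grip_width: 0.604
```

```bash
python3 - <<'E'
from h import *
from workcell import *
o=get_obs();print(delta(o,[.642,.027,.16],-25.2+90)[0],o["clock"],o["position"])
E
```

```text
[ 0.3211  0.0366 -0.1793  0.0021  0.0722  0.0018] 0.9333 [0.40677179 0.30986296 0.19563765]
```

Call:
send_rows(motion=[[60, 0.321, 0.036, -0.18, 0.002, 0.073, 0], [60, 0.321, 0.036, -0.18, 0.002, 0.073, 0], [60, 0.321, 0.036, -0.18, 0.002, 0.073, 0], [60, 0.321, 0.036, -0.18, 0.002, 0.073, 0], [60, 0.321, 0.036, -0.18, 0.002, 0.073, 0], [60, 0.321, 0.036, -0.18, 0.002, 0.073, 0], [60, 0.321, 0.036, -0.18, 0.002, 0.073, 0], [60, 0.321, 0.036, -0.18, 0.002, 0.073, 0], [60, 0.321, 0.036, -0.18, 0.002, 0.073, 0], [60, 0.321, 0.036, -0.18, 0.002, 0.073, 0]])

```text
clock: 1.77
position: [0.6421, 0.0277, 0.1588]
ee_rot: [0.691, -0.154, 0.154, -0.689]
ft_force: [-0.6, -0.8, 0.1]
grip_width: 0.601
```

Call:
send_rows(motion=[[60, 0, 0, 0, 0, 0, 0], [60, 0, 0, 0, 0, 0, 0], [60, 0, 0, 0, 0, 0, 0]])

```text
clock: 2.02
position: [0.6394, 0.0376, 0.1602]
ee_rot: [-0.69, 0.151, -0.15, 0.692]
ft_force: [0.4, 0.2, -0.2]
grip_width: 0.599
```

```bash
cat >> h.py <<'E'
def wrist(c,o):
    T=np.eye(4);T[:3,:3]=Ro.from_quat(o["ee_rot"]).as_matrix();T[:3,3]=o["position"]
    c=dict(c);c["view"]=np.linalg.inv(T@c["T_tool_cam"]);return c
E
python3 - <<'E'
from h import *
from workcell import *
o=get_obs();c=wrist(camera("wrist"),o);cv2.imwrite("pics/w1.png",c["pixels"][:,:,::-1])
W=cloud(c);T=W[(abs(W[...,2]-.04)<.006)&(abs(W[...,0]-.64)<.06)&(abs(W[...,1]-.027)<.06)]
print(len(T),o["position"])
mu=T.mean(0);print(mu);r=cv2.minAreaRect(T[:,:2].astype(np.float32));print(r)
_,s,vt=np.linalg.svd(T[:,:2]-mu[:2],full_matrices=False);print(vt[0],np.degrees(np.arctan2(vt[0][1],vt[0][0])))
print(delta(o,[.642,.027,.015],-25.2+90)[0])
E
```

```text
864 [0.63941867 0.03758498 0.16015517]
[0.64221807 0.02580615 0.03899155]
((0.6433367133140564, 0.025201641023159027), (0.009915286675095558, 0.06546730548143387), 64.91194915771484)
[ 0.90600718 -0.42326232] -25.04072370505763
[ 0.0069  0.1451 -0.0089 -0.0026  0.011  -0.001 ]
```

View pics/w1.png

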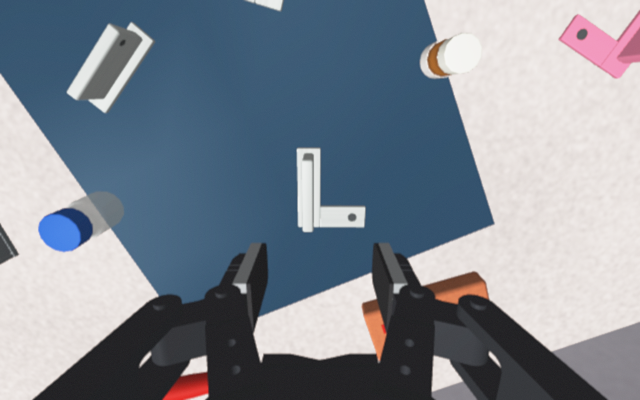

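```bash
python3 - <<'E'
from h import *
from workcell import *
o=get_obs();print(delta(o,[.6427,.0256,.012],65)[0])
E
```

```text
[ 0.008   0.1484 -0.0101 -0.0029  0.0077 -0.0006]
```

Call:
send_rows(motion=[[60, 0.008, 0.03, -0.01, -0.003, 0.008, 0], [60, 0.008, 0.06, -0.01, -0.003, 0.008, 0], [60, 0.008, 0.09, -0.01, -0.003, 0.008, 0], [60, 0.008, 0.11, -0.01, -0.003, 0.008, 0], [60, 0.008, 0.12, -0.01, -0.003, 0.008, 0], [60, 0.008, 0.12, -0.01, -0.003, 0.008, 0], [60, 0.008, 0.12, -0.01, -0.003, 0.008, 0]])

```text
clock: 2.65
position: [0.6434, 0.0244, 0.0411]
ee_rot: [0.69, -0.153, 0.154, -0.69]
ft_force: [0.5, -0.8, -0.3]
grip_width: 0.602
```

```bash
python3 - <<'E'
from h import *
from workcell import *
o=get_obs();print(delta(o,[.6427,.0256,.012],65)[0])
E
```

```text
[-0.0011  0.0291  0.0008  0.0004 -0.0015  0.0003]
```

Call:
send_rows(motion=[[60, 0, 0.015, 0.001, 0, 0, 0], [60, 0, 0.028, 0.001, 0, 0, 0], [60, 0, 0.029, 0.001, 0, 0, 0], [30, 0, 0.029, 0.001, 0, 0, 0], [0, 0, 0.029, 0.001, 0, 0, 0], [0, 0, 0.029, 0.001, 0, 0, 0], [0, 0, 0.029, 0.001, 0, 0, 0], [0, 0, 0.029, 0.001, 0, 0, 0], [0, 0, 0.029, 0.001, 0, 0, 0], [0, 0, 0.029, 0.001, 0, 0, 0]], squeeze=60)

```text
clock: 3.48
position: [0.6442, 0.0245, 0.0123]
ee_rot: [0.69, -0.154, 0.154, -0.69]
ft_force: [-0.3, 0.4, 6.1]
grip_width: 0.105
```

Call:
send_rows(motion=[[0, 0, 0, 0, 0, 0, 0], [0, 0, -0.01, 0, 0, 0, 0], [0, 0, -0.04, 0, 0, 0, 0], [0, 0, -0.08, 0, 0, 0, 0], [0, 0, -0.12, 0, 0, 0, 0], [0, 0, -0.14, 0, 0, 0, 0], [0, 0, -0.14, 0, 0, 0, 0], [0, 0, -0.14, 0, 0, 0, 0]])

```text
clock: 4.15
position: [0.6442, 0.0246, 0.153]
ee_rot: [-0.69, 0.153, -0.155, 0.69]
ft_force: [0.4, -0.8, -2.8]
grip_width: 0.105
```

```bash
python3 - <<'E'
from h import *
from workcell import *
o=get_obs();c=wrist(camera("wrist"),o);cv2.imwrite("pics/w2.png",c["pixels"][:,:,::-1])
t=np.array([.45,.3736]);ps=-3.0
R=lambda d:np.array([[np.cos(np.radians(d)),-np.sin(np.radians(d))],[np.sin(np.radians(d)),np.cos(np.radians(d))]])
p=t+R(ps)@[-.003,-.014];print(p)   # rib centre at tray local
for z in(.15,.1): print(delta(o,[*p,z],ps+90)[0])
E
```

```text
[0.44627141 0.35977619]
[-3.216e-01  2.500e-03  2.193e-01 -3.000e-04 -3.866e-01  2.000e-03]
[-3.217e-01  5.250e-02  2.193e-01 -3.000e-04 -3.866e-01  2.000e-03]
```

View pics/w2.png

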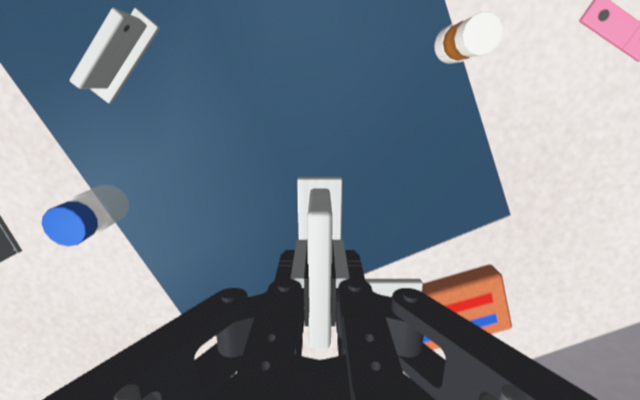

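The bracket is held across its rib, with the rib at about (320,270) between the pads and the foot to the right at (395,285). Next I carry it to the left tray.

Call:
send_rows(motion=[[0, -0.322, 0, 0.219, 0, -0.386, 0.002], [0, -0.322, 0, 0.219, 0, -0.386, 0.002], [0, -0.322, 0, 0.219, 0, -0.386, 0.002], [0, -0.322, 0, 0.219, 0, -0.386, 0.002], [0, -0.322, 0, 0.219, 0, -0.386, 0.002], [0, -0.322, 0, 0.219, 0, -0.386, 0.002], [0, -0.322, 0, 0.219, 0, -0.386, 0.002], [0, -0.322, 0, 0.219, 0, -0.386, 0.002], [0, -0.322, 0, 0.219, 0, -0.386, 0.002], [0, -0.322, 0, 0.219, 0, -0.386, 0.002]])

```text
clock: 5.03
position: [0.4395, 0.3653, 0.1493]
ee_rot: [0.707, -0.018, 0.014, -0.707]
ft_force: [-0.2, 0.7, -1.5]
grip_width: 0.109
```

Call:
send_rows(motion=[[0, 0, 0, 0, 0, 0, 0], [0, 0, 0, 0, 0, 0, 0], [0, 0, 0, 0, 0, 0, 0], [0, 0, 0, 0, 0, 0, 0]])

```text
clock: 5.37
position: [0.4458, 0.358, 0.1504]
ee_rot: [0.707, -0.021, 0.018, -0.706]
ft_force: [0.6, -0.2, -1.9]
grip_width: 0.105
```

```bash
python3 - <<'E'
from h import *
from workcell import *
o=get_obs();c=wrist(camera("wrist"),o);cv2.imwrite("pics/w3.png",c["pixels"][:,:,::-1])
for z in(.06,.02): print(delta(o,[.4463,.3598,z],87)[0])
E
```

```text
[ 0.0006  0.0904  0.002   0.0018 -0.0028 -0.0029]
[ 0.0007  0.1304  0.0021  0.0018 -0.0028 -0.0029]
```

View pics/w3.png

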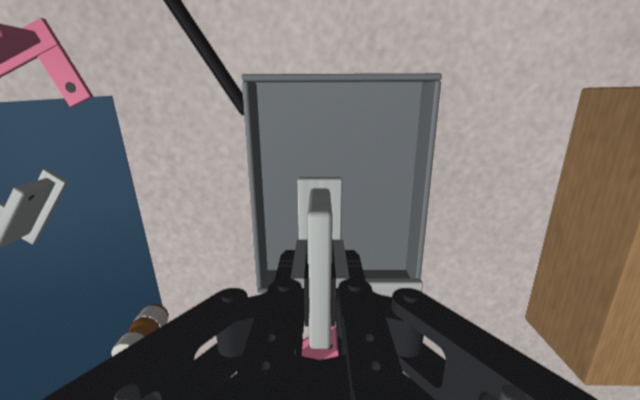

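The tray's edges run parallel to the bracket (corners at (245,75) and (440,75)), so I lower it.

Call:
send_rows(motion=[[0, 0.001, 0.03, 0.002, 0.002, -0.003, -0.003], [0, 0.001, 0.06, 0.002, 0.002, -0.003, -0.003], [0, 0.001, 0.085, 0.002, 0.002, -0.003, -0.003], [0, 0.001, 0.1, 0.002, 0.002, -0.003, -0.003], [0, 0.001, 0.115, 0.002, 0.002, -0.003, -0.003], [0, 0.001, 0.124, 0.002, 0.002, -0.003, -0.003], [0, 0.001, 0.129, 0.002, 0.002, -0.003, -0.003], [0, 0.001, 0.132, 0.002, 0.002, -0.003, -0.003], [0, 0.001, 0.132, 0.002, 0.002, -0.003, -0.003], [0, 0.001, 0.132, 0.002, 0.002, -0.003, -0.003]])

```text
clock: 6.25
position: [0.4464, 0.3618, 0.0198]
ee_rot: [-0.706, 0.017, -0.018, 0.708]
ft_force: [-0.3, -1.1, -1.2]
grip_width: 0.107
```

Call:
send_rows(motion=[[0, 0, 0.002, 0, 0, 0, 0], [0, 0, 0.002, 0, 0, 0, 0], [0, 0, 0.002, 0, 0, 0, 0]])

```text
clock: 6.5
position: [0.4461, 0.3617, 0.0175]
ee_rot: [-0.706, 0.017, -0.018, 0.708]
ft_force: [-0.4, 0.3, -1.9]
grip_width: 0.104
```

Call:
send_rows(motion=[[0, 0, 0.001, 0, 0, 0, 0], [0, 0, 0.001, 0, 0, 0, 0], [45, 0, 0.001, 0, 0, 0, 0], [45, 0, 0.001, 0, 0, 0, 0], [45, 0, 0.001, 0, 0, 0, 0], [45, 0, 0.001, 0, 0, 0, 0], [45, 0, 0.001, 0, 0, 0, 0]])

```text
clock: 7.08
position: [0.4459, 0.3616, 0.016]
ee_rot: [-0.706, 0.017, -0.018, 0.707]
ft_force: [-0.4, 0.8, -0.5]
grip_width: 0.451
```

Call:
send_rows(motion=[[45, 0, -0.01, 0, 0, 0, 0], [45, 0, -0.04, 0, 0, 0, 0], [45, 0, -0.08, 0, 0, 0, 0], [45, 0, -0.12, 0, 0, 0, 0], [45, 0, -0.15, 0, 0, 0, 0], [45, 0, -0.15, 0, 0, 0, 0], [45, 0, -0.15, 0, 0, 0, 0]])

```text
clock: 7.67
position: [0.4467, 0.3621, 0.1688]
ee_rot: [-0.705, 0.016, -0.019, 0.709]
ft_force: [0.3, -0.0, -0.9]
grip_width: 0.45
```

```bash
python3 - <<'E'
from h import *
from workcell import *
o=get_obs();c=camera("scene");cv2.imwrite("pics/s4.png",c["pixels"][:,:,::-1])
for z in(.16,): print(o["clock"],o["position"],delta(o,[.4564,.0885,z],50)[0])
c=wrist(camera("wrist"),o);W=cloud(c);q=(abs(W[...,0]-.45)<.075)&(abs(W[...,1]-.374)<.06)
T=W[q&(abs(W[...,2]-.045)<.012)];print(len(T),T.mean(0),cv2.minAreaRect(T[:,:2].astype(np.float32)))
E
```

```text
7.6667 [0.44671644 0.36212947 0.1687631 ] [ 0.0233  0.0075 -0.2728 -0.006   0.6483  0.0018]
883 [0.44431032 0.36329313 0.04590678] ((0.44627970457077026, 0.3630654811859131), (0.009806903079152107, 0.06494991481304169), 87.52346801757812)
```

View pics/s4.png

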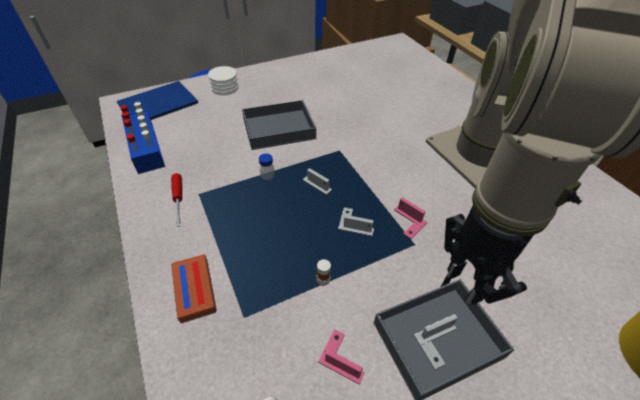

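The left-hand bracket lies flat in the left tray at about (435,340), with its rib top at 0.045 m. Next is the right-hand one.

Call:
send_rows(motion=[[60, 0.023, 0.007, -0.273, -0.006, 0.648, 0.002], [60, 0.023, 0.007, -0.273, -0.006, 0.648, 0.002], [60, 0.023, 0.007, -0.273, -0.006, 0.648, 0.002], [60, 0.023, 0.007, -0.273, -0.006, 0.648, 0.002], [60, 0.023, 0.007, -0.273, -0.006, 0.648, 0.002], [60, 0.023, 0.007, -0.273, -0.006, 0.648, 0.002], [60, 0.023, 0.007, -0.273, -0.006, 0.648, 0.002], [60, 0.023, 0.007, -0.273, -0.006, 0.648, 0.002], [60, 0.023, 0.007, -0.273, -0.006, 0.648, 0.002], [60, 0.023, 0.007, -0.273, -0.006, 0.648, 0.002]])

```text
clock: 8.6
position: [0.4546, 0.0881, 0.1579]
ee_rot: [0.666, -0.243, 0.24, -0.663]
ft_force: [-0.2, 0.0, -0.1]
grip_width: 0.598
```

Call:
send_rows(motion=[[60, 0, 0, 0, 0, 0, 0], [60, 0, 0, 0, 0, 0, 0], [60, 0, 0, 0, 0, 0, 0], [60, 0, 0, 0, 0, 0, 0]])

```text
clock: 8.93
position: [0.4551, 0.0881, 0.1585]
ee_rot: [0.666, -0.242, 0.241, -0.663]
ft_force: [0.6, -0.0, 0.5]
grip_width: 0.602
```

```bash
python3 - <<'E'
from h import *
from workcell import *
o=get_obs();c=wrist(camera("wrist"),o);cv2.imwrite("pics/w5.png",c["pixels"][:,:,::-1])
W=cloud(c);T=W[(abs(W[...,2]-.04)<.006)&(abs(W[...,0]-.456)<.05)&(abs(W[...,1]-.088)<.05)]
r=cv2.minAreaRect(T[:,:2].astype(np.float32));print(len(T),r,o["position"],o["joint_pos"].round(2) if hasattr(o["joint_pos"],"round") else o["joint_pos"])
print(T.mean(0));mu=T.mean(0);vt=np.linalg.svd(T[:,:2]-mu[:2],full_matrices=False)[2];a=np.degrees(np.arctan2(vt[0][1],vt[0][0]));print(a)
print(delta(o,[*r[0],.012],a+90)[0])
E
```

```text
848 ((0.4566323459148407, 0.08794420957565308), (0.009490368887782097, 0.06499255448579788), 49.9789924621582) [0.45512302 0.08813485 0.15853931] [-0.69  0.02  0.41  1.98 -0.01  1.14  0.59]
[0.45513908 0.08893296 0.03908962]
-40.214406331714805
[ 0.0014  0.1465  0.0015  0.0049  0.0052 -0.0005]
```

View pics/w5.png

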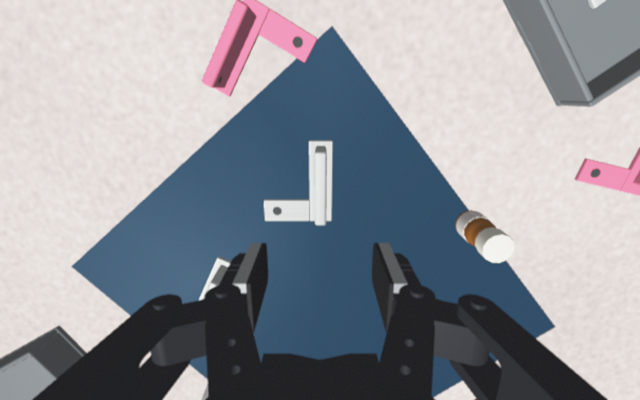

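The right-hand bracket's rib is at (320,185), with the foot at (285,210). The jaws are aligned with it, so I descend and grip.

Call:
send_rows(motion=[[60, 0.001, 0.03, 0.0015, 0.005, 0.005, 0], [60, 0.001, 0.06, 0.0015, 0.005, 0.005, 0], [60, 0.001, 0.09, 0.0015, 0.005, 0.005, 0], [60, 0.001, 0.11, 0.0015, 0.005, 0.005, 0], [60, 0.001, 0.13, 0.0015, 0.005, 0.005, 0], [60, 0.001, 0.14, 0.0015, 0.005, 0.005, 0], [60, 0.001, 0.144, 0.0015, 0.005, 0.005, 0], [60, 0.001, 0.144, 0.0015, 0.005, 0.005, 0], [60, 0.001, 0.144, 0.0015, 0.005, 0.005, 0]])

```text
clock: 9.73
position: [0.4571, 0.0878, 0.0155]
ee_rot: [-0.663, 0.243, -0.244, 0.664]
ft_force: [0.3, 0.2, 0.3]
grip_width: 0.602
```

```bash
python3 - <<'E'
from h import *
from workcell import *
o=get_obs();print(delta(o,[.4566,.0880,.012],49.9)[0])
E
```

```text
[-0.0005  0.0035 -0.0002 -0.0013 -0.0029  0.0001]
```

Call:
send_rows(motion=[[60, 0, 0.0025, 0, 0, 0, 0], [30, 0, 0.0025, 0, 0, 0, 0], [0, 0, 0.0025, 0, 0, 0, 0], [0, 0, 0.0025, 0, 0, 0, 0], [0, 0, 0.0025, 0, 0, 0, 0], [0, 0, 0.0025, 0, 0, 0, 0], [0, 0, 0.0025, 0, 0, 0, 0], [0, 0, 0.0025, 0, 0, 0, 0]], squeeze=60)

```text
clock: 10.4
position: [0.4568, 0.0878, 0.0126]
ee_rot: [-0.663, 0.243, -0.243, 0.664]
ft_force: [-1.8, -0.9, 5.9]
grip_width: 0.105
```

Call:
send_rows(motion=[[0, 0, 0, 0, 0, 0, 0], [0, 0, -0.01, 0, 0, 0, 0], [0, 0, -0.04, 0, 0, 0, 0], [0, 0, -0.08, 0, 0, 0, 0], [0, 0, -0.12, 0, 0, 0, 0], [0, 0, -0.16, 0, 0, 0, 0], [0, 0, -0.16, 0, 0, 0, 0], [0, 0, -0.16, 0, 0, 0, 0]])

```text
clock: 11.07
position: [0.4576, 0.0878, 0.1749]
ee_rot: [-0.662, 0.242, -0.245, 0.665]
ft_force: [0.2, -0.7, -1.3]
grip_width: 0.108
```

```bash
python3 - <<'E'
from h import *
from workcell import *
o=get_obs();print(o["position"])
t=np.array([.479,-.343]);ps=-9.7
a=np.radians(ps);p=t+np.array([[np.cos(a),-np.sin(a)],[np.sin(a),np.cos(a)]])@[-.003,.014];print(p)
print(delta(o,[*p,.17],ps+90)[0])
E
```

```text
[0.45764401 0.0878189  0.17487478]
[ 0.47840174 -0.32869468]
[ 0.2851  0.0037 -0.3044 -0.0045 -0.5337  0.0026]
```

Call:
send_rows(motion=[[0, 0.285, 0.003, -0.304, -0.004, -0.533, 0.002], [0, 0.285, 0.003, -0.304, -0.004, -0.533, 0.002], [0, 0.285, 0.003, -0.304, -0.004, -0.533, 0.002], [0, 0.285, 0.003, -0.304, -0.004, -0.533, 0.002], [0, 0.285, 0.003, -0.304, -0.004, -0.533, 0.002], [0, 0.285, 0.003, -0.304, -0.004, -0.533, 0.002], [0, 0.285, 0.003, -0.304, -0.004, -0.533, 0.002], [0, 0.285, 0.003, -0.304, -0.004, -0.533, 0.002], [0, 0.285, 0.003, -0.304, -0.004, -0.533, 0.002], [0, 0.285, 0.003, -0.304, -0.004, -0.533, 0.002]])

```text
clock: 11.9
position: [0.475, -0.2994, 0.1682]
ee_rot: [0.705, -0.062, 0.058, -0.704]
ft_force: [1.0, 0.2, -1.1]
grip_width: 0.108
```

Call:
send_rows(motion=[[0, 0, 0, 0, 0, 0, 0], [0, 0, 0, 0, 0, 0, 0], [0, 0, 0, 0, 0, 0, 0], [0, 0, 0, 0, 0, 0, 0]])

```text
clock: 12.23
position: [0.4761, -0.2962, 0.1685]
ee_rot: [0.705, -0.061, 0.058, -0.704]
ft_force: [-0.1, 0.8, -0.5]
grip_width: 0.103
```

```bash
python3 - <<'E'
from h import *
from workcell import *
o=get_obs();c=wrist(camera("wrist"),o);cv2.imwrite("pics/w6.png",c["pixels"][:,:,::-1])
print(o["position"],delta(o,[.4784,-.3287,.02],80.3)[0])
E
```

```text
[ 0.47607834 -0.29618561  0.16851485] [ 0.0084  0.1485 -0.0314  0.0017  0.0013 -0.0044]
```

View pics/w6.png

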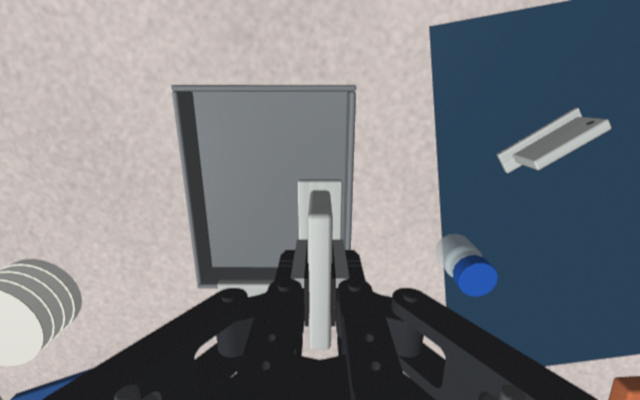

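The tray is parallel to the bracket (edges at x = 175 and 355), but the hand is 32 mm short in y. I shift first, then descend.

Call:
send_rows(motion=[[0, 0.008, 0, -0.031, 0.002, 0.001, -0.004], [0, 0.008, 0, -0.031, 0.002, 0.001, -0.004], [0, 0.008, 0.03, -0.031, 0.002, 0.001, -0.004], [0, 0.008, 0.06, -0.031, 0.002, 0.001, -0.004], [0, 0.008, 0.09, -0.031, 0.002, 0.001, -0.004], [0, 0.008, 0.11, -0.031, 0.002, 0.001, -0.004], [0, 0.008, 0.13, -0.031, 0.002, 0.001, -0.004], [0, 0.008, 0.14, -0.031, 0.002, 0.001, -0.004], [0, 0.008, 0.147, -0.031, 0.002, 0.001, -0.004], [0, 0.008, 0.147, -0.031, 0.002, 0.001, -0.004]])

```text
clock: 13.12
position: [0.478, -0.3291, 0.0215]
ee_rot: [0.705, -0.06, 0.06, -0.705]
ft_force: [-1.0, 0.2, -1.3]
grip_width: 0.105
```

Call:
send_rows(motion=[[0, 0, 0.001, 0, 0, 0, 0], [0, 0, 0.002, 0, 0, 0, 0], [0, 0, 0.002, 0, 0, 0, 0]])

```text
clock: 13.37
position: [0.4787, -0.3303, 0.0211]
ee_rot: [0.705, -0.059, 0.061, -0.704]
ft_force: [-0.2, 0.7, 0.1]
grip_width: 0.104
```

Call:
send_rows(motion=[[0, 0, 0.001, 0, 0, 0, 0], [0, 0, 0.002, 0, 0, 0, 0], [0, 0, 0.003, 0, 0, 0, 0], [0, 0, 0.003, 0, 0, 0, 0]])

```text
clock: 13.7
position: [0.4784, -0.3302, 0.0177]
ee_rot: [0.705, -0.06, 0.061, -0.704]
ft_force: [-1.5, 0.9, 3.9]
grip_width: 0.108
```

Contact at 3.9 N. I release and rise.

Call:
send_rows(motion=[[45, 0, 0, 0, 0, 0, 0], [45, 0, 0, 0, 0, 0, 0], [45, 0, 0, 0, 0, 0, 0], [45, 0, 0, 0, 0, 0, 0], [45, 0, 0, 0, 0, 0, 0]])

```text
clock: 14.12
position: [0.4782, -0.3301, 0.0172]
ee_rot: [0.705, -0.06, 0.061, -0.704]
ft_force: [0.6, 0.1, 1.1]
grip_width: 0.452
```

Call:
send_rows(motion=[[45, 0, -0.01, 0, 0, 0, 0], [45, 0, -0.04, 0, 0, 0, 0], [45, 0, -0.08, 0, 0, 0, 0], [45, 0, -0.12, 0, 0, 0, 0], [45, 0, -0.15, 0, 0, 0, 0], [45, 0, -0.18, 0, 0, 0, 0], [45, 0, -0.18, 0, 0, 0, 0], [45, 0, -0.18, 0, 0, 0, 0]])

```text
clock: 14.78
position: [0.4787, -0.3305, 0.1995]
ee_rot: [0.705, -0.059, 0.062, -0.704]
ft_force: [0.0, 0.7, -0.5]
grip_width: 0.448
```

```bash
python3 - <<'E'
from h import *
from workcell import *
o=get_obs();c=wrist(camera("wrist"),o)
W=cloud(c);q=(abs(W[...,0]-.479)<.07)&(abs(W[...,1]+.343)<.05)
T=W[q&(abs(W[...,2]-.045)<.012)];print(o["clock"],T.mean(0),np.percentile(T[:,2],[5,50,95]),cv2.minAreaRect(T[:,:2].astype(np.float32)))
s=camera("scene");cv2.imwrite("pics/f.png",np.hstack([cv2.resize(x["pixels"][:,:,::-1],(400,250)) for x in(c,s)]))
W=cloud(s);q=(abs(W[...,0]-.45)<.06)&(abs(W[...,1]-.374)<.045)
T=W[q&(abs(W[...,2]-.045)<.006)];print("L",len(T),T.mean(0),cv2.minAreaRect(T[:,:2].astype(np.float32)))
E
```

```text
14.7833 [ 0.47748013 -0.32959596  0.04393903] [0.04208558 0.04414034 0.04540469] ((0.478973388671875, -0.3297448456287384), (0.009950644336640835, 0.06587676703929901), 80.18416595458984)
L 217 [0.44631493 0.36489179 0.04423335] ((0.4449317753314972, 0.36452314257621765), (0.010227109305560589, 0.0653814896941185), 86.88053894042969)
```

View pics/f.png

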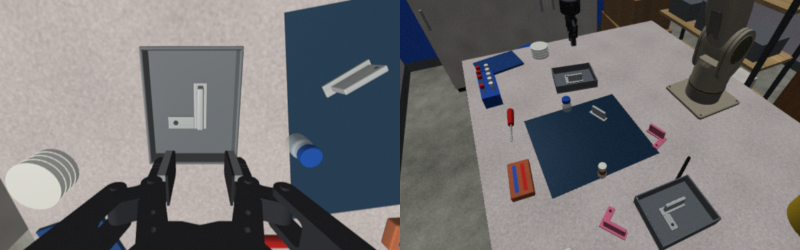

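Both brackets lie flat, well inside their trays: the right-hand one at (195,107) in the left picture, the left-hand one at (675,212) in the right picture. The gripper is clear of everything.

```bash
python3 -c "
from workcell import *
print(hand_in())"
```

```text
the job is handed in; nothing more can be done
None
```

I put the left-hand bracket in the left tray and the right-hand bracket in the right tray, and handed the job in at about 15 s of the 56 s allowed. I gripped each one across its rib, turned it in line with its tray and set it down. I did not touch the pink brackets or the straight one.

My last checks, from the depth images:

- **Flatness:** Both rib tops stand about 44 mm above the work surface. A bracket flat on the 5 mm tray floor should show 45 mm.
- **Position:** Each rib centre is within about 15 mm of its tray's centre, so both brackets are well inside the limits.
- **Clearance and forces:** At hand-in the gripper was about 0.2 m above the work surface, touching nothing. The highest wrist force I read was about 6 N.

- **Small disagreements:** The top and scene cameras differed by up to about 4 mm on the rib positions at the start, so I took the wrist camera's measurement for each grasp. The carry to the right tray also stopped about 32 mm short, and I corrected that before lowering.

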